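# Isolate the specimen saw and clear its offcuts

### The arm

A 7-joint arm with a two-finger parallel gripper is mounted at the origin on the work surface. World frame = base frame: x ahead of the robot, y to its left, z up, the work surface at z = 0. Lengths are in m, angles in rad, forces in N, time in s.
With the tool pointing down it reaches from about 0.4 to 0.85 m from the base axis. Payload 10.4 kg.
Tool frame: the origin (TCP) lies between the finger pads; the fingertips stand manip.tip_extent ahead of it and the grasp point (between the pads) lies 6 mm ahead of it (manip.tip_extent is the distance from the TCP to the fingertips, in m); z points along the fingers, y is the line along which they close (so a half turn about z gives the same grasp; the last joint's range is limited). The gripper opens to 85 mm and grips with 20 to 120 N. Pads are 22 mm wide; open, the fingers measure 114 mm over their backs; the gripper's body (76 mm by 85 mm) begins 54 mm behind the grasp point. The pads swing forward as they close: fully open they stand 13 mm farther back than shut.
Start: joints at [1.169, 0.332, -0.065, 1.46, 0.022, 1.35, -0.088], TCP at [0.231, -0.581, 0.256] pointing down, gripper open.
Joint ranges: [-2.6, 2.6], [-0.5, 2.12], [-1.47, 1.34], [0.16, 2.42], [-1.27, 4.41], [0.06, 2.06], [-2.6, 2.6]. Speed limits (rad/s): [2.22, 2.22, 2.79, 2.79, 3.14, 3.14, 3.14].

### API

Orientations are given as a unit quaternion [x, y, z, w].
In Python, from workcell import get_obs, optics, workorder, manip gives the robot as it stands.
- The arm moves only by the tool jog_arm, never from a script. Its argument "increments" is a list of rows, each a list of 7 numbers: the shift along the tool's x, y, z in m, then the turn, a rotation vector about the tool's x, y, z in rad, then the opening, from -1 (shut) to 1 (fully open). A call has 1 to 5 rows; each row is the pose to reach, as a shift and turn from the pose commanded when the call began, along the tool's axes at that moment; what a row does not reach only later rows make up. A row lasts 1/12 s, in which the tool goes at most 41.7 mm and 7.16 degrees, less where a joint would pass 70% of its speed; a pose out of reach is approached as far as the arm can. A call with a gripper value outside its range is refused whole. The fingers move at their own pace and stop on an object; "grip_force" is the grip in N (left out, the last holds). Time passes only in rows, so rows that repeat a pose let the fingers close. It gives the time, the measured TCP pose, the force, the opening and the grip force at its end, in the units of the state.
- get_obs(): the state, without advancing time (a new reading comes with each control period).
- optics.camera(name): name is "side" or "top"; returns a dict with "color" (384x512x3 uint8, red, green, blue), "depth" (384x512 float32, m along the optical axis (not along the pixel's ray), 0 where there is no reading), "K" (3x3 intrinsics, pixels), "R" (3x3) and "t" (3): a world point X has camera coordinates R X + t. Camera axes: x right, y down, z forward; pixel columns grow to the right and rows downward; lengths in m; the calibration is good to about 2 mm. A picture is of the moment at which its call begins.
- workorder.hand_in(): hands the job in; it is judged then, once.
The state is a dict: "clock": time; "joint_pos": joint angles; "joint_velocities": joint speeds; "tau": joint torques, N m; "position": TCP position; "ee_rot": TCP orientation; "ft_force": force on the tool from outside, world axes, zero at the start; "torque": the same for the moment, N m; "grip_width": opening from 0.0 (shut) to 1.0 (fully open); "grasp_force": force on a finger pad.
Only numpy, scipy, OpenCV 4.12 (cv2) and the standard library are available. Lean on these libraries where they do the work, as an engineer would, in place of code of your own. Each camera call takes 0.05 s, during which the arm holds its last target. There are 200 camera calls.

### The job

Make the specimen saw safe and then clear it: first turn the long black bar handle on the sloping console half a turn counterclockwise (seen facing the console), past the middle click, until it rests in its far stop, off. Only then use the standing pusher to sweep all three steel offcuts along the saw's bed into the scrap pan at its open end; they are sharp, so never touch them with the gripper or the arm. Finally stand the pusher upright on the bench top again, leaving the handle off and everything else where it was.

Things in the scene. Friction and masses are not known exactly. Their poses are not given: they have to be found in the camera images.
- dial_axis (a point): Fixed point on the sloping face of the cream console (200 mm wide), where the handle's axis meets it, 115 mm above the bench. The face is 190 mm long and rises away from the robot at 35 degrees from level. z: out of the face, along the axis; x: up the slope; -y: where the handle's nose points at joint value 0 (right, facing the console).
- handle (a joint): Angle of the bar handle in rad, growing counterclockwise seen facing the console. 0 (nose to the right): running; 1.57 (nose up the slope): middle click; 3.14 (nose left, hard stop): off. A spring detent holds it at each of the three and takes about 0.3 N m to leave; let go between clicks it snaps to the nearest.
- handle_grip (a point): Middle of the grip of the black bar handle, on the turning axis 36 mm out from the face. Turns with the handle: z out of the face, -y along the bar to its nose. Bar 100 mm long (nose end 55 mm, blunt end 50 mm from the axis), 22 mm wide (nose end only 12 mm), from 13 to 49 mm above the face; below it a round hub of radius 28 mm.
- saw_bed: Fixed specimen saw, bed and scrap pan, 185 mm wide (x), 570 long (y). Origin at bench height; mm along y: saw housing +150 to +290, 175 tall; bed -130 to +150, flat top 60 up; pan -272 to -130, floor 12 up, open towards the bed, which ends level at its brink. Side walls along bed and pan 85 tall above the bench, inner faces at x = +-82; pan end wall 95 tall.
- offcut_a: Steel offcut, block 60 x 28 x 26 mm (x, y, z), on the bed. Origin at its centre.
- offcut_b: Steel offcut, disc 58 mm wide and 28 mm tall, on the bed. Origin at its centre.
- offcut_c: Steel offcut, L-section 56 x 30 x 30 mm (x, y, z), on the bed. Origin at its centre.
- pusher: Pusher standing upright on the bench: rubber foot 140 (x) x 32 (y) x 14 mm, thin plate above, and on top a wooden grip 110 (x) x 24 (y) mm from 52 to 84 mm above the underside. Origin at the centre of its underside, z up. Pushes along its y; grip it across y. 280 g.
- pen_jar: brown stoneware pen jar, 86 mm wide, 100 mm tall. Bystander; origin at its underside's centre, to be left alone.
- coolant: white plastic bottle, 64 mm wide, 170 mm tall. Bystander; origin at its underside's centre, to be left alone.
- mount_a: black resin specimen mount, a disc 40 mm wide and 24 mm tall. Bystander; origin at its underside's centre, to be left alone.
- mount_b: second black resin mount, as mount_a. Bystander; origin at its underside's centre, to be left alone.
- spanner: steel spanner 170 mm long lying flat. Bystander; origin at its underside's centre, to be left alone.
Things that resemble listed ones, but are neither listed nor needed, are in the scene too. Leave any red look-alike of the offcut_c alone.

How it is judged:
On the way, in this order (a step that is already met when the one before it is completed fails the run):
1. the handle is turned off (within 0.14 rad of its far stop) while all offcuts are still on the bed (value of joint handle above 3 rad and y of each of offcut_a, offcut_b, offcut_c in the frame of saw_bed above -0.13 m), for 0.2 s.
2. all three offcuts are in the scrap pan, handle still off (y of offcut_a in the frame of saw_bed between -0.275 and -0.132 m and x of offcut_a in the frame of saw_bed between -0.084 and 0.084 m and z of each of offcut_a, offcut_b, offcut_c in the frame of saw_bed below 0.058 m and y of offcut_b in the frame of saw_bed between -0.275 and -0.132 m and x of offcut_b in the frame of saw_bed between -0.084 and 0.084 m and y of offcut_c in the frame of saw_bed between -0.275 and -0.132 m and x of offcut_c in the frame of saw_bed between -0.084 and 0.084 m and value of joint handle above 3 rad), for 0.2 s.
At the end, for the whole second after the job is handed in: The handle is within 0.14 rad of its far stop (off); the centres of all three offcuts lie within the scrap pan, lower than the bed (under 58 mm above the bench), at rest; the pusher stands upright (within 0.1 rad) with its foot on the bench top (within 8 mm), at rest (all of step 2 and linear speed of each of offcut_a, offcut_b, offcut_c, pusher below 0.02 m/s and height (world z) of pusher below 0.008 m and angle between pusher's own z axis and vertical below 0.1 rad); the robot touches nothing.
It fails at once if the fingers or the arm touch an offcut (contact force between any of the fingers, the arm and offcut_a above 0.5 N or contact force between any of the fingers, the arm and offcut_b above 0.5 N or contact force between any of the fingers, the arm and offcut_c above 0.5 N).
It fails at once if a bystander is moved more than 40 mm (distance of any of pen_jar, coolant, mount_a, mount_b, spanner from where it was at the start of the episode above 0.04 m).
It also fails if it takes over 72 s, if anything falls off the work surface, if the arm or the gripper's body presses on something with over 40 N, if the wrist force passes 120 N, or if a joint passes its speed limit or range.

## Working session

There is one attempt and no reset: what is moved stays moved. The work goes in short steps, Python scripts to look and compute and a tool call to move; the robot and the scene stay as the last step left them, time stands still between calls to the robot, and variables do not carry over. Pictures are saved under pics/ and viewed, at most 10 in all, crops included, and the job is handed in when it is done.

Besides the shell and the picture viewer there is one more tool, called after "Request:" as name([rows], argument=value, ...), one row to a line, values as JSON. jog_arm: Moves the arm, as the interface text tells. Its arguments: {"type":"object","properties":{"increments":{"type":"array"},"grip_force":{"type":"number"}},"required":["increments"]}

```bash
mkdir -p pics; ls
python3 - <<'E'
from workcell import get_obs, optics, workorder, manip
import cv2,numpy as np
print(get_obs()); print(manip.tip_extent)
for n in("top","side"):
    c=optics.camera(n); np.savez(f"{n}0.npz",**c)
    cv2.imwrite(f"pics/{n}0.png",cv2.resize(c["color"][:,:,::-1],(800,600),interpolation=cv2.INTER_CUBIC))
    print(n,c["K"],c["R"],c["t"])
E
```

```text
pics
{'clock': 0.0, 'joint_pos': array([ 1.16938284,  0.33285977, -0.06472986,  1.46092791,  0.02158591,
        1.34990359, -0.08849672]), 'joint_velocities': array([ 0.00052325, -0.00077823, -0.00105957, -0.00126138, -0.00104434,
        0.00138048, -0.0003508 ]), 'tau': array([-1.85635158e-04, -6.25438786e+01,  4.91508131e-02, -3.91611850e+01,
        1.62352889e-02,  9.73721413e-03,  7.58334954e-05]), 'position': array([ 0.23102901, -0.58037032,  0.25552994]), 'ee_rot': array([ 9.82111237e-01,  1.88300358e-01, -1.52600748e-04, -6.85044470e-04]), 'ft_force': array([ 0.29973514, -0.43406432,  0.41820422]), 'torque': array([ 0.00330556, -0.01658465,  0.03506337]), 'grasp_force': 0.0, 'grip_width': 1.00088608230554}
0.025
top [[498.19341991   0.         258.35990703]
 [  0.         498.19341991 183.89752283]
 [  0.           0.           1.        ]] [[ 0.00950561 -0.99968815 -0.02309232]
 [-0.99362118 -0.00684781 -0.11256135]
 [ 0.11236811  0.02401498 -0.99337641]] [-0.01369639  0.5369298   1.4229581 ]
side [[384.34553456   0.         257.60752742]
 [  0.         384.34553456 193.80754037]
 [  0.           0.           1.        ]] [[-0.96248032 -0.27121705 -0.00854074]
 [-0.14531376  0.54175191 -0.8278821 ]
 [ 0.22916271 -0.79557914 -0.56083712]] [0.51064535 0.17916351 0.8168087 ]
```

View pics/top0.png

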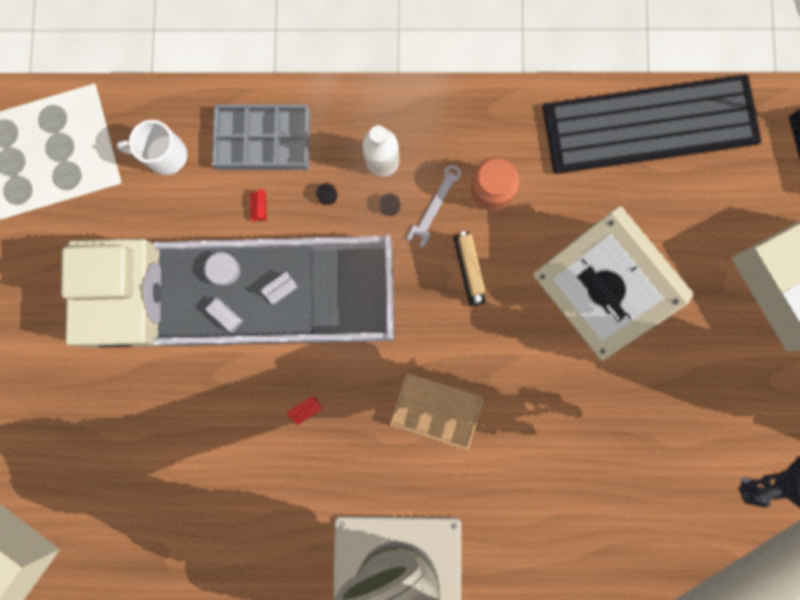

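View pics/side0.png

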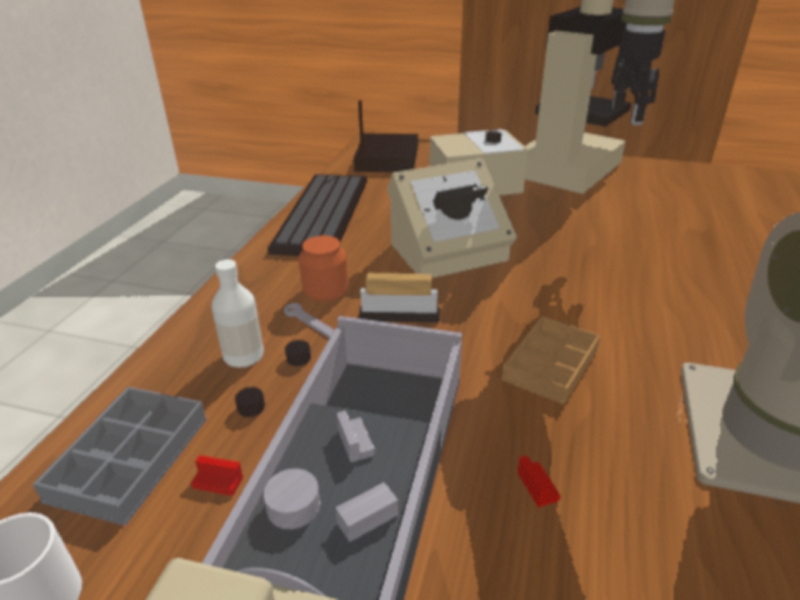

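The top picture (800x600) shows the saw at x 65–393 px with its pan on the right. The disc is at (221,268), the block at (222,315) and the L at (279,288). The pusher is at (470,268) and the console with its black handle at (605,288). The side picture shows the same things, with the handle at (460,200) and the pusher standing at (398,297).

```bash
cat > h.py <<'E'
import numpy as np,cv2
def cloud(c):
    v,u=np.mgrid[0:384,0:512]; d=c["depth"]
    p=np.stack([(u-c["K"][0,2])/c["K"][0,0]*d,(v-c["K"][1,2])/c["K"][1,1]*d,d],-1)
    return (p-c["t"])@c["R"]      # R^T (p-t)
def ray(c,u,v,z):
    r=c["R"].T@np.linalg.inv(c["K"])@[u,v,1.]; o=-c["R"].T@c["t"]
    return o+r*(z-o[2])/r[2]
def load(n): return dict(np.load(n))
E
python3 - <<'E'
from h import *
np.set_printoptions(precision=4,suppress=True)
T=load("top0.npz");S=load("side0.npz")
s=.64
P={n:cloud(c) for n,c in(("t",T),("s",S))}
def box(m,x0,y0,x1,y1):
    b=np.zeros(m.shape,bool); b[int(y0*s):int(y1*s),int(x0*s):int(x1*s)]=1; return m&b
for n,c,bx in(("t",T,(545,215,690,350)),("s",S,(390,160,515,255))):
    p=P[n]; g=c["color"].astype(int).sum(2); ok=c["depth"]>0
    # face: light grey plate
    hsv=cv2.cvtColor(c["color"],cv2.COLOR_RGB2HSV)
    f=box(ok&(hsv[...,1]<30)&(hsv[...,2]>120),*bx); q=p[f]
    A=np.c_[q[:,:2],np.ones(len(q))]
    for _ in range(5):
        k=np.linalg.lstsq(A,q[:,2],rcond=None)[0]; r=q[:,2]-A@k; m=abs(r)<max(.004,1.5*np.std(r)); q=q[m];A=A[m]
    nrm=np.array([-k[0],-k[1],1]);nrm/=np.linalg.norm(nrm)
    print(n,"face n",nrm,"tilt",np.degrees(np.arccos(nrm[2])),"az upslope",np.degrees(np.arctan2(k[1],k[0])),len(q),"cent",q.mean(0),"rms",np.std(q[:,2]-A@k))
    h=(p-q.mean(0))@nrm
    b=box(ok&(hsv[...,2]<80),*bx)&(h>.005)&(h<.07)
    hb=h[b]; print(" handle n",b.sum(),"height pct",np.percentile(hb,[5,50,95,99]))
    t=b&(h>.041)
    X=np.array([k[0],k[1],0]);X/=np.linalg.norm(X);X=X-nrm*(X@nrm);X/=np.linalg.norm(X);Y=np.cross(nrm,X)
    w=p[t]; pl=np.c_[(w-q.mean(0))@X,(w-q.mean(0))@Y]
    (cx,cy),sz,a=cv2.minAreaRect(pl.astype(np.float32)*1000)
    print(" bar rect (X up,Y left) mm",cx,cy,sz,a,cv2.boxPoints(((cx,cy),sz,a)).round(0).tolist(),"X",X,"Y",Y)
    for cc in(b,): print(" hub/handle mean",p[cc].mean(0))
    # cream body extents on the face plane
    e=box(ok,*bx)&(abs(h)<.003)&(p[...,2]>.05); w=p[e]; pl=np.c_[(w-q.mean(0))@X,(w-q.mean(0))@Y]
    (cx,cy),sz,a=cv2.minAreaRect(pl.astype(np.float32)*1000); O=q.mean(0)+X*cx/1e3+Y*cy/1e3
    print(" face rect",cx,cy,sz,a,"centre",O)
E
```

```text
t face n [-0.3567  0.4489  0.8193] tilt 34.98722429163865 az upslope -51.52512491034033 1450 cent [ 0.5302 -0.3661  0.1178] rms 0.0020552755865398476
 handle n 475 height pct [0.0083 0.042  0.0503 0.0524]
 bar rect (X up,Y left) mm -0.2779369354248047 -1.3678474426269531 (22.1577205657959, 98.32979583740234) 0.9144863486289978 [[-12.0, 48.0], [-11.0, -51.0], [12.0, -50.0], [10.0, 48.0]] X [ 0.5097 -0.6414  0.5734] Y [0.7829 0.6222 0.    ]
 hub/handle mean [ 0.5234 -0.3523  0.1488]
 face rect -0.45656585693359375 0.8244781494140625 (199.00148010253906, 190.03395080566406) 89.9446792602539 centre [ 0.5306 -0.3653  0.1175]
s face n [-0.3534  0.4515  0.8193] tilt 34.98497340374891 az upslope -51.950805120765075 1109 cent [ 0.5291 -0.3575  0.1137] rms 0.0018495159569503106
 handle n 367 height pct [0.0089 0.0345 0.0491 0.0507]
 bar rect (X up,Y left) mm 2.1649155616760254 -4.465412139892578 (17.6036376953125, 98.18682861328125) 1.77034330368042 [[-8.0, 44.0], [-5.0, -54.0], [12.0, -53.0], [9.0, 45.0]] X [ 0.505  -0.6452  0.5734] Y [0.7875 0.6163 0.    ]
 hub/handle mean [ 0.5184 -0.3391  0.1377]
 face rect 4.314949035644531 -4.0298919677734375 (199.4298858642578, 190.3496551513672) 89.93950653076172 centre [ 0.5281 -0.3628  0.1162]
```

Run:
```python
from h import *
np.set_printoptions(precision=4,suppress=True)
T=load("top0.npz");S=load("side0.npz"); s=.64
for n,c,boxes in(("t",T,dict(pusher=(445,220,490,315),saw=(145,230,400,350),A=(200,292,245,340),B=(198,248,245,290),C=(258,265,300,308))),("s",S,dict(pusher=(355,268,445,325),A=(330,480,405,545),B=(255,465,325,535),C=(330,405,380,465)))):
    p=cloud(c);hsv=cv2.cvtColor(c["color"],cv2.COLOR_RGB2HSV);ok=c["depth"]>0
    for k,(x0,y0,x1,y1) in boxes.items():
        b=np.zeros(ok.shape,bool);b[int(y0*s):int(y1*s),int(x0*s):int(x1*s)]=1;b&=ok
        z=p[...,2]
        if k=="pusher": m=b&(z>.072)
        elif k=="saw": m=b&(z>.078)&(z<.105)
        else: m=b&(z>.075)
        q=p[m]
        r=cv2.minAreaRect(q[:,:2].astype(np.float32)*1000)
        print(n,k,len(q),"z",np.percentile(q[:,2],[5,50,95,99]),"rect",np.round(r[0],1),np.round(r[1],1),round(r[2],1),"mean",q.mean(0))
        if k=="saw": print(cv2.boxPoints(r).round(0).tolist())
        if k=="pusher":
            m=b&(z>.006); q=p[m]; r=cv2.minAreaRect(q[:,:2].astype(np.float32)*1000); print("  whole",np.round(r[0],1),np.round(r[1],1),r[2])
```

```text
t pusher 334 z [0.078  0.0837 0.0886 0.0898] rect [ 576.7 -131.6] [110.6  24. ] 13.1 mean [ 0.5756 -0.1315  0.0836]
  whole [ 587.1 -124. ] [ 80.3 172.5] 87.36500549316406
t saw 2203 z [0.0803 0.0864 0.0974 0.1031] rect [527.1 229.8] [186.1 434.7] 1.9 mean [0.5289 0.2544 0.0872]
[[427.0, 444.0], [441.0, 9.0], [627.0, 16.0], [613.0, 450.0]]
t A 271 z [0.0798 0.0854 0.0904 0.0922] rect [474.7 315.5] [73.6 76.1] 0.5 mean [0.4741 0.3133 0.0853]
t B 346 z [0.0804 0.0875 0.0923 0.0943] rect [567.  330.5] [78.6 56.7] 77.1 mean [0.5645 0.3201 0.0873]
t C 127 z [0.0758 0.0879 0.0942 0.0963] rect [531.  215.8] [29.5 55.6] 37.7 mean [0.5348 0.2188 0.0863]
s pusher 412 z [0.0734 0.0837 0.0954 0.0964] rect [560.3 -63.1] [108.7 165.6] 12.7 mean [ 0.5731 -0.1014  0.0835]
  whole [ 575.8 -134. ] [138.5 312.3] 9.661530494689941
s A 749 z [0.0774 0.0857 0.0873 0.088 ] rect [463.4 330. ] [60.4 74.4] 49.8 mean [0.4759 0.3205 0.0847]
s B 1025 z [0.0781 0.0877 0.0894 0.0899] rect [575.9 320.9] [58.7 82.3] 85.8 mean [0.5659 0.3239 0.0865]
s C 212 z [0.0768 0.0896 0.0912 0.0919] rect [536.  221.9] [12.5 57.7] 36.2 mean [0.5339 0.2263 0.0875]
```

```bash
cat >> h.py <<'E'
from scipy.spatial.transform import Rotation as Ro
np.set_printoptions(precision=4,suppress=True)
n=np.array([-.355,.450,.8192]);n/=np.linalg.norm(n)
A=np.array([.5303,-.3645,.1165])
def Rh(th): # tool at handle: y = upslope turned ccw by th, z=-n
    X=np.array([.62,-.785,0]);X-=n*(X@n);X/=np.linalg.norm(X);X=Ro.from_rotvec(n*th).apply(X)
    return Ro.from_matrix(np.c_[np.cross(X,-n),X,-n])
def Rd(az): # tool down, tool y at azimuth az (deg)
    a=np.radians(az);y=np.array([np.cos(a),np.sin(a),0]);z=np.array([0,0,-1.])
    return Ro.from_matrix(np.c_[np.cross(y,z),y,z])
def go(p,R=None):
    from workcell import get_obs
    o=get_obs();C=Ro.from_quat(o["ee_rot"]);R=R or C
    print("t",round(o["clock"],2),"pos",o["position"],"j",o["joint_pos"],"F",o["ft_force"],"w",round(o["grip_width"],3),o["grasp_force"])
    print("shift",C.inv().apply(np.array(p)-o["position"]),"rv",(C.inv()*R).as_rotvec())
E
python3 -c "
from h import *
go(A+n*.14,Rh(0))"
```

```text
t 0.1 pos [ 0.231  -0.5804  0.2556] j [ 1.1694  0.3328 -0.0647  1.4608  0.0216  1.3499 -0.0885] F [-0.1198  0.5058 -0.807 ] w 1.001 0.0
shift [ 0.335  -0.1668  0.0246] rv [-0.6074  0.0879 -0.2807]
```

Request:
jog_arm([
  [0.335, -0.167, 0.025, -0.607, 0.088, -0.281, 1],
  [0.335, -0.167, 0.025, -0.607, 0.088, -0.281, 1],
  [0.335, -0.167, 0.025, -0.607, 0.088, -0.281, 1],
  [0.335, -0.167, 0.025, -0.607, 0.088, -0.281, 1],
  [0.335, -0.167, 0.025, -0.607, 0.088, -0.281, 1],
])

```text
clock: 0.52
position: [0.3709, -0.4237, 0.2429]
ee_rot: [0.909, 0.306, 0.093, 0.267]
ft_force: [1.6, -1.2, -0.6]
grip_width: 0.995
grasp_force: 0.0
```

```bash
python3 -c "
from h import *
go(A+n*.14,Rh(0))"
```

```text
t 0.52 pos [ 0.3709 -0.4237  0.2429] j [ 1.0124 -0.1269 -0.2808  2.0998  0.1162  0.6024 -0.2739] F [ 1.6253 -1.1591 -0.6112] w 0.995 0.0
shift [ 0.1613 -0.0326 -0.006 ] rv [-0.0374  0.0043 -0.0173]
```

Request:
jog_arm([
  [0.161, -0.033, -0.006, -0.037, 0.004, -0.017, 1],
  [0.161, -0.033, -0.006, -0.037, 0.004, -0.017, 1],
  [0.161, -0.033, -0.006, -0.037, 0.004, -0.017, 1],
  [0.161, -0.033, -0.006, -0.037, 0.004, -0.017, 1],
  [0.161, -0.033, -0.006, -0.037, 0.004, -0.017, 1],
])

```text
clock: 0.93
position: [0.4847, -0.2969, 0.2309]
ee_rot: [0.901, 0.315, 0.099, 0.281]
ft_force: [0.3, 0.9, -0.6]
grip_width: 0.999
grasp_force: 0.0
```

```bash
python3 -c "
from h import *
go(A+n*.044,Rh(0))"
```

```text
t 0.93 pos [ 0.4847 -0.2969  0.2309] j [ 0.9241 -0.0728 -0.6079  2.0833  0.4708  0.6539 -0.9007] F [ 0.3436  0.8809 -0.5945] w 0.999 0.0
shift [-0.0065  0.0016  0.0964] rv [-0.0055 -0.0047  0.0027]
```

Request:
jog_arm([
  [-0.0065, 0.0015, 0.035, -0.005, -0.005, 0.003, 1],
  [-0.0065, 0.0015, 0.07, -0.005, -0.005, 0.003, 1],
  [-0.0065, 0.0015, 0.085, -0.005, -0.005, 0.003, 1],
  [-0.0065, 0.0015, 0.096, -0.005, -0.005, 0.003, 1],
  [-0.0065, 0.0015, 0.096, -0.005, -0.005, 0.003, 1],
])

```text
clock: 1.35
position: [0.5076, -0.352, 0.1495]
ee_rot: [0.903, 0.309, 0.094, 0.282]
ft_force: [-0.5, 0.7, 0.1]
grip_width: 1.001
grasp_force: 0.0
```

```bash
python3 -c "
from h import *
go(A+n*.044,Rh(0))
from workcell import optics
for k in('top','side'):
  c=optics.camera(k);np.savez(k+'1.npz',**c)
a=load('top1.npz')['color'][130:240,330:450,::-1];b=load('side1.npz')['color'][60:180,230:380,::-1]
cv2.imwrite('pics/g1.png',np.hstack([cv2.resize(a,(400,367)),cv2.resize(b,(400,367))]))"
```

```text
t 1.35 pos [ 0.5076 -0.352   0.1495] j [ 0.9219  0.1625 -0.5697  2.0641  0.8066  0.5422 -1.1514] F [-0.4763  0.6878  0.0548] w 1.001 0.0
shift [ 0.01    0.0006 -0.0034] rv [-0.0062  0.0088 -0.0066]
```

View pics/g1.png

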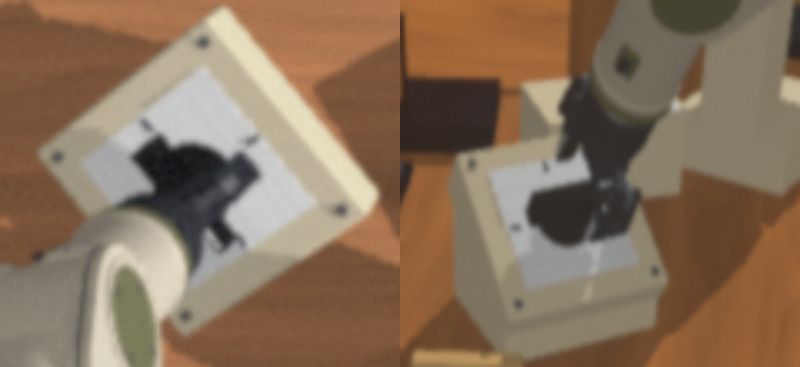

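The left crop shows the two fingers straddling the bar across its width at about (200,190). The right crop shows the gripper seated over the hub at about (590,200). It is still about 10 mm short along tool x, so I correct that, let it settle and grip.

Request:
jog_arm([
  [0.01, 0, -0.003, 0, 0, 0, 1],
  [0.01, 0, -0.003, 0, 0, 0, 1],
  [0.01, 0, -0.003, 0, 0, 0, 1],
])

```text
clock: 1.7
position: [0.5165, -0.3433, 0.1564]
ee_rot: [0.902, 0.31, 0.096, 0.285]
ft_force: [0.2, 0.7, -0.5]
grip_width: 0.999
grasp_force: 0.0
```

```bash
python3 -c "
from h import *
go(A+n*.044,Rh(0))"
```

```text
t 1.7 pos [ 0.5165 -0.3433  0.1564] j [ 0.9056  0.1591 -0.5793  2.0539  0.8096  0.5602 -1.1691] F [ 0.2133  0.7041 -0.5141] w 0.999 0.0
shift [-0.0023 -0.0022  0.0031] rv [ 0.0001  0.006  -0.0052]
```

Request:
jog_arm([
  [-0.002, -0.002, 0.002, 0, 0, 0, -1],
  [-0.002, -0.002, 0.002, 0, 0, 0, -1],
  [-0.002, -0.002, 0.002, 0, 0, 0, -1],
  [-0.002, -0.002, 0.002, 0, 0, 0, -1],
  [-0.002, -0.002, 0.002, 0, 0, 0, -1],
], grip_force=60)

```text
clock: 2.12
position: [0.5135, -0.3451, 0.1522]
ee_rot: [0.903, 0.309, 0.096, 0.284]
ft_force: [1.0, -0.0, -0.8]
grip_width: 0.299
grasp_force: 0.0
```

Request:
jog_arm([
  [0, 0, 0, 0, 0, 0, -1],
  [0, 0, 0, 0, 0, 0, -1],
  [0, 0, 0, 0, 0, -0.1, -1],
  [0, 0, 0, 0, 0, -0.2, -1],
  [0, 0, 0, 0, 0, -0.2, -1],
])

```text
clock: 2.53
position: [0.513, -0.3443, 0.1518]
ee_rot: [0.866, 0.401, 0.065, 0.292]
ft_force: [-9.8, 9.1, 5.2]
grip_width: 0.246
grasp_force: 58.6
```

```bash
python3 -c "
from h import *
from workcell import get_obs
go(A+n*.044,Rh(0.2));print(get_obs()['torque'])"
```

```text
t 2.53 pos [ 0.513  -0.3443  0.1518] j [ 0.9241  0.1639 -0.5942  2.0605  0.8217  0.557  -0.9717] F [-9.8266  9.143   5.194 ] w 0.246 58.55321288108826
shift [0.0008 0.0017 0.0001] rv [-0.0047  0.0075  0.0004]
[ 1.0352  1.0798 -0.381 ]
```

Request:
jog_arm([
  [0, 0, 0, 0, 0, -0.12, -1],
  [0, 0, 0, 0, 0, -0.24, -1],
  [0, 0, 0, 0, 0, -0.36, -1],
  [0, 0, 0, 0, 0, -0.48, -1],
  [0, 0, 0, 0, 0, -0.6, -1],
])

```text
clock: 2.95
position: [0.5132, -0.3444, 0.1519]
ee_rot: [0.709, 0.638, -0.024, 0.298]
ft_force: [-7.7, 7.3, 4.3]
grip_width: 0.247
grasp_force: 58.4
```

Request:
jog_arm([
  [0, 0, 0, 0, 0, -0.12, -1],
  [0, 0, 0, 0, 0, -0.24, -1],
  [0, 0, 0, 0, 0, -0.36, -1],
  [0, 0, 0, 0, 0, -0.48, -1],
  [0, 0, 0, 0, 0, -0.6, -1],
])

```text
clock: 3.37
position: [0.5134, -0.3443, 0.1519]
ee_rot: [0.488, 0.82, -0.111, 0.278]
ft_force: [-6.4, 7.9, 3.9]
grip_width: 0.245
grasp_force: 58.4
```

```bash
python3 -c "
from h import *
from workcell import get_obs
go(A+n*.044,Rh(3.14));print(get_obs()['torque'])"
```

```text
t 3.37 pos [ 0.5134 -0.3443  0.1519] j [ 1.0271  0.1804 -0.7049  2.0557  0.8567  0.5719  0.2071] F [-6.3571  7.8818  3.8568] w 0.245 58.368138670921326
shift [-0.0011  0.001   0.0001] rv [-0.0047 -0.0076 -1.7394]
[0.92   0.5009 0.2076]
```

Request:
jog_arm([
  [0, 0, 0, 0, 0, -0.12, -1],
  [0, 0, 0, 0, 0, -0.24, -1],
  [0, 0, 0, 0, 0, -0.36, -1],
  [0, 0, 0, 0, 0, -0.48, -1],
  [0, 0, 0, 0, 0, -0.6, -1],
])

```text
clock: 3.78
position: [0.5135, -0.3441, 0.1518]
ee_rot: [0.225, 0.927, -0.188, 0.233]
ft_force: [-5.9, 6.8, 3.4]
grip_width: 0.253
grasp_force: 58.9
```

Request:
jog_arm([
  [0, 0, 0, 0, 0, -0.12, -1],
  [0, 0, 0, 0, 0, -0.24, -1],
  [0, 0, 0, 0, 0, -0.36, -1],
  [0, 0, 0, 0, 0, -0.48, -1],
  [0, 0, 0, 0, 0, -0.6, -1],
])

```text
clock: 4.2
position: [0.5135, -0.3439, 0.1518]
ee_rot: [-0.06, 0.952, -0.248, 0.167]
ft_force: [-5.5, 7.5, 4.2]
grip_width: 0.251
grasp_force: 59.0
```

```bash
python3 -c "
from h import *
from workcell import get_obs
go(A+n*.044,Rh(3.14));print(get_obs()['torque'])"
```

```text
t 4.2 pos [ 0.5135 -0.3439  0.1518] j [ 1.1369  0.2032 -0.8251  2.0513  0.899   0.5926  1.3821] F [-5.536   7.4797  4.182 ] w 0.251 58.950260281562805
shift [-0.0012 -0.0011  0.0001] rv [ 0.0009 -0.0075 -0.5394]
[1.3074 0.7036 0.3578]
```

Request:
jog_arm([
  [0, 0, 0, 0, 0, -0.12, -1],
  [0, 0, 0, 0, 0, -0.24, -1],
  [0, 0, 0, 0, 0, -0.36, -1],
  [0, 0, 0, 0, 0, -0.48, -1],
  [0, 0, 0, 0, 0, -0.52, -1],
])

```text
clock: 4.62
position: [0.5135, -0.3438, 0.1517]
ee_rot: [-0.303, 0.905, -0.283, 0.098]
ft_force: [-7.5, 7.7, 4.4]
grip_width: 0.25
grasp_force: 59.0
```

```bash
python3 -c "
from h import *
from workcell import get_obs
go(A+n*.044,Rh(3.14));print(get_obs()['torque'])"
```

```text
t 4.62 pos [ 0.5135 -0.3438  0.1517] j [ 1.187   0.2159 -0.8808  2.0495  0.9208  0.6041  1.8906] F [-7.5431  7.7424  4.4104] w 0.25 59.032947421073914
shift [-0.0004 -0.0017  0.0001] rv [ 0.003  -0.0069 -0.0182]
[1.467  0.6946 0.1683]
```

Request:
jog_arm([
  [0, 0, 0, 0, 0, 0, 1],
  [0, 0, 0, 0, 0, 0, 1],
  [0, 0, 0, 0, 0, 0, 1],
  [0, 0, 0, 0, 0, 0, 1],
  [0, 0, -0.02, 0, 0, 0, 1],
])

```text
clock: 5.03
position: [0.5055, -0.3368, 0.1661]
ee_rot: [-0.298, 0.907, -0.281, 0.098]
ft_force: [-1.4, 0.4, -0.3]
grip_width: 0.938
grasp_force: 0.0
```

Request:
jog_arm([
  [0, 0, -0.03, 0, 0, 0, 1],
  [0, 0, -0.07, 0, 0, 0, 1],
  [0, 0, -0.11, 0, 0, 0, 1],
  [0, 0, -0.12, 0, 0, 0, 1],
  [0, 0, -0.12, 0, 0, 0, 1],
])

```text
clock: 5.45
position: [0.466, -0.2803, 0.2723]
ee_rot: [-0.299, 0.905, -0.286, 0.1]
ft_force: [0.7, -0.8, 1.0]
grip_width: 1.003
grasp_force: 0.0
```

Run:
```python
from h import *
from workcell import optics
c=optics.camera('side');np.savez('side2.npz',**c);c=optics.camera('top');np.savez('top2.npz',**c)
# handle nose direction from top of bar, side view
for k in('side2.npz','top2.npz'):
    c=load(k);p=cloud(c);h=(p-A)@n;r=np.linalg.norm(p-A-h[...,None]*n,axis=-1)
    m=(c['depth']>0)&(h>.04)&(h<.056)&(r<.065)
    X=-Rh(0).as_matrix()[:,1]*-1;Y=np.cross(n,X);q=p[m]-A;pl=np.c_[q@X,q@Y]*1000
    if m.sum()>30:
        b=cv2.minAreaRect(pl.astype(np.float32));print(k,m.sum(),b,pl.min(0),pl.max(0))
        for lo,hi in((-60,-45),(45,60)):
            e=pl[(pl[:,1]>lo)&(pl[:,1]<hi)];print(lo,len(e),np.ptp(e[:,0]) if len(e) else 0)
# pusher pose, top + side colour (wood grip), rays on grip top plane .084
for k in('top','side'):
    c=load(k+'0.npz');hsv=cv2.cvtColor(c['color'],cv2.COLOR_RGB2HSV);p=cloud(c)
    d=np.linalg.norm(p[...,:2]-[.5767,-.1316],axis=-1)
    m=(d<.062)&(p[...,2]>.068)&(hsv[...,1]>60)&(hsv[...,2]>120)
    uv=np.argwhere(m)[:,::-1];w=np.array([ray(c,u,v,.084)[:2] for u,v in uv])*1000
    print(k,len(w),cv2.minAreaRect(w.astype(np.float32)),w.mean(0),np.median(p[m][:,2]),np.percentile(p[m][:,2],[10,90]))
go([.577,-.1315,.22],Rd(103))
```

```text
side2.npz 231 ((-1.9808387756347656, 0.9185676574707031), (106.30318450927734, 22.840681076049805), 89.03604888916016) [-13.6172 -52.1003] [ 9.645 54.087]
-60 12 18.610650335127566
45 15 9.74825680090235
top2.npz 221 ((0.5131816864013672, 2.3623695373535156), (103.53230285644531, 24.479450225830078), 89.6315689086914) [-11.6249 -49.3999] [12.8766 54.104 ]
-60 16 18.972381485577586
45 17 11.843562943468735
top 338 ((575.37060546875, -131.3177490234375), (110.06311798095703, 24.891691207885742), 13.19147777557373) [ 574.8865 -131.4992] 0.0836644404674042 [0.0795 0.0874]
side 396 ((571.6806640625, -117.7096939086914), (107.7145004272461, 43.953216552734375), 14.932942390441895) [ 570.9993 -118.8322] 0.08200593097661857 [0.0712 0.0852]
t 5.55 pos [ 0.465  -0.2817  0.2683] j [ 1.2889 -0.2224 -0.9067  2.072   0.2215  0.6937  2.4225] F [-0.3375  0.2691  0.0791] w 1.003 0.0
shift [-0.1792  0.0724  0.0102] rv [-0.6011  0.1349  0.3982]
```

Request:
jog_arm([
  [-0.179, 0.072, 0.01, -0.601, 0.135, 0.398, 1],
  [-0.179, 0.072, 0.01, -0.601, 0.135, 0.398, 1],
  [-0.179, 0.072, 0.01, -0.601, 0.135, 0.398, 1],
  [-0.179, 0.072, 0.01, -0.601, 0.135, 0.398, 1],
  [-0.179, 0.072, 0.01, -0.601, 0.135, 0.398, 1],
])

```text
clock: 5.97
position: [0.5679, -0.1448, 0.2212]
ee_rot: [-0.166, 0.983, -0.076, 0.026]
ft_force: [0.2, -1.2, 2.4]
grip_width: 1.0
grasp_force: 0.0
```

Request:
jog_arm([
  [0, 0, 0, 0, 0, 0, 1],
])

```text
clock: 6.05
position: [0.5706, -0.1365, 0.2146]
ee_rot: [-0.17, 0.983, -0.067, 0.025]
ft_force: [-0.7, 0.3, -1.6]
grip_width: 0.998
grasp_force: 0.0
```

```bash
python3 -c "
from h import *
go([.5757,-.1315,.18],Rd(103.1))"
```

```text
t 6.05 pos [ 0.5706 -0.1365  0.2146] j [ 1.0052  0.431  -1.1335  1.6633  0.5441  1.2641  1.6737] F [-0.7031  0.2811 -1.6029] w 0.998 0.0
shift [-0.0056  0.0078  0.034 ] rv [-0.1383  0.0345  0.1146]
```

Request:
jog_arm([
  [-0.005, 0.007, 0.03, -0.138, 0.034, 0.115, 1],
  [-0.005, 0.007, 0.034, -0.138, 0.034, 0.115, 1],
  [-0.005, 0.007, 0.034, -0.138, 0.034, 0.115, 1],
  [-0.005, 0.007, 0.034, -0.138, 0.034, 0.115, 1],
])

```text
clock: 6.38
position: [0.5728, -0.1407, 0.1871]
ee_rot: [-0.113, 0.994, -0.011, 0.004]
ft_force: [0.2, 1.2, 1.1]
grip_width: 1.002
grasp_force: 0.0
```

```bash
python3 -c "
from h import *
go([.5757,-.1315,.076],Rd(103.1))"
```

```text
t 6.38 pos [ 0.5728 -0.1407  0.1871] j [ 0.9871  0.5188 -1.0901  1.6181  0.4969  1.2909  1.6102] F [0.152  1.1881 1.1115] w 1.002 0.0
shift [-0.0043  0.0108  0.1109] rv [-0.0221  0.0055 -0.0024]
```

Request:
jog_arm([
  [-0.004, 0.01, 0.02, -0.02, 0.005, 0, 1],
  [-0.004, 0.01, 0.045, -0.02, 0.005, 0, 1],
  [-0.004, 0.01, 0.045, -0.02, 0.005, 0, 1],
  [-0.004, 0.01, 0.045, -0.02, 0.005, 0, 1],
])

```text
clock: 6.72
position: [0.5744, -0.1305, 0.1437]
ee_rot: [-0.114, 0.994, -0.002, 0.001]
ft_force: [0.3, 0.0, 1.1]
grip_width: 1.001
grasp_force: 0.0
```

```bash
python3 -c "
from h import *
go([.5757,-.1315,.076],Rd(103.1))"
```

```text
t 6.72 pos [ 0.5744 -0.1305  0.1437] j [ 0.953   0.5696 -1.0618  1.655   0.5278  1.2308  1.5748] F [0.3094 0.0481 1.121 ] w 1.001 0.0
shift [-0.001  -0.001   0.0677] rv [-0.0046  0.0008 -0.001 ]
```

Request:
jog_arm([
  [-0.001, -0.001, 0.035, -0.005, 0, 0, 1],
  [-0.001, -0.001, 0.06, -0.005, 0, 0, 1],
  [-0.001, -0.001, 0.068, -0.005, 0, 0, 1],
  [-0.001, -0.001, 0.068, -0.005, 0, 0, 1],
  [-0.001, -0.001, 0.068, -0.005, 0, 0, 1],
], grip_force=60)

```text
clock: 7.13
position: [0.5771, -0.1315, 0.0774]
ee_rot: [-0.113, 0.994, 0.0, 0.001]
ft_force: [0.3, -0.0, 0.2]
grip_width: 0.998
grasp_force: 0.0
```

```bash
python3 -c "
from h import *
go([.5757,-.1315,.076],Rd(103.1))"
```

```text
t 7.13 pos [ 0.5771 -0.1315  0.0774] j [ 0.9129  0.6486 -1.0038  1.7007  0.5975  1.1288  1.532 ] F [ 0.3273 -0.0145  0.2281] w 0.998 0.0
shift [0.0014 0.0003 0.0014] rv [ 0.0005  0.003  -0.0021]
```

Request:
jog_arm([
  [0, 0, 0, 0, 0, 0, -1],
  [0, 0, 0, 0, 0, 0, -1],
  [0, 0, 0, 0, 0, 0, -1],
  [0, 0, 0, 0, 0, 0, -1],
  [0, 0, 0, 0, 0, 0, -1],
], grip_force=80)

```text
clock: 7.55
position: [0.5765, -0.1316, 0.0758]
ee_rot: [-0.113, 0.994, 0.001, 0.001]
ft_force: [0.5, 0.3, 1.6]
grip_width: 0.296
grasp_force: 1.0
```

Request:
jog_arm([
  [0, 0, 0, 0, 0, 0, -1],
  [0, 0, 0, 0, 0, 0, -1],
  [0, 0, -0.02, 0, 0, 0, -1],
  [0, 0, -0.05, 0, 0, 0, -1],
  [0, 0, -0.05, 0, 0, 0, -1],
])

```text
clock: 7.97
position: [0.5783, -0.1313, 0.1298]
ee_rot: [-0.113, 0.994, 0.0, 0.003]
ft_force: [1.2, 0.4, -0.9]
grip_width: 0.27
grasp_force: 79.4
```

Run:
```python
from h import *
from workcell import get_obs
o=get_obs();print(o['position'],o['grip_width'],o['grasp_force'],o['ft_force'],o['torque'],o['joint_pos'])
c=load('top0.npz');p=cloud(c);z=p[...,2];ok=c['depth']>0
# saw frame by walls: inner bed region
th=np.radians(1.85);ux=np.array([np.cos(th),np.sin(th)]);uy=np.array([-ux[1],ux[0]])
def reg(x0,x1,y0,y1,z0,z1): return ok&(p[...,0]>x0)&(p[...,0]<x1)&(p[...,1]>y0)&(p[...,1]<y1)&(z>z0)&(z<z1)
bed=p[reg(.46,.60,.1,.42,.045,.07)];pan=p[reg(.46,.60,.0,.3,-.005,.03)]
print('bed z',np.median(bed[:,2]),'y along',np.percentile(bed[:,:2]@uy,[.5,1,99,99.5]));print('pan z',np.median(pan[:,2]),np.percentile(pan[:,:2]@uy,[1,99]))
w=p[reg(.40,.65,.0,.42,.081,.091)]
for s,(a,b) in dict(L=(.40,.47),R=(.58,.65)).items():
    q=w[(w[:,0]>a)&(w[:,0]<b)&(w[:,1]>.05)];f=np.polyfit(q[:,1],q[:,0],1);print(s,len(q),'slope deg',np.degrees(np.arctan(f[0])),'x@y=.29',np.polyval(f,.29),'std',np.std(q[:,0]-np.polyval(f,q[:,1])))
e=p[reg(.46,.60,-.01,.04,.088,.105)];print('end wall',np.percentile(e[:,:2]@uy,[1,50,99]))
h=p[reg(.43,.62,.40,.5,.11,.2)];print('housing',len(h),np.percentile(h[:,:2]@uy,[1,5,50]))
S=load('side0.npz')
for k,cc in(('t',c),('s',S)):
    P=cloud(cc);Z=P[...,2]
    for nme,ctr,h0 in(('A',(.4745,.315),.086),('B',(.5655,.322),.088),('C',(.5345,.221),.09)):
        m=(cc['depth']>0)&(np.linalg.norm(P[...,:2]-ctr,axis=-1)<.042)&(Z>.079 if nme!='C' else Z>.07)&(P[...,0]>.447)
        q=P[m][:,:2];print(k,nme,np.median(q@ux),np.median(q@uy),'y ext',np.percentile(q@uy,[2,98]),'x ext',np.percentile(q@ux,[2,98]))
```

```text
[ 0.5783 -0.1313  0.1298] 0.27021402948573553 79.35578942298889 [ 1.2167  0.3813 -0.8902] [ 0.0351 -0.1318 -0.0064] [ 0.9441  0.5907 -1.0496  1.6597  0.5421  1.2071  1.5678]
bed z 0.059974409585905615 y along [0.1454 0.146  0.4004 0.4021]
pan z 0.01194297637580587 [-0.0155  0.1456]
L 471 slope deg -1.064338390769668 x@y=.29 0.44039297890814466 std 0.008503399858906276
R 474 slope deg -2.819545088755161 x@y=.29 0.6086733974602819 std 0.00770696777257006
end wall [-0.0045 -0.0005  0.0035]
housing 1779 [0.4205 0.4224 0.4476]
t A 0.49062181278459405 0.2981922587993627 y ext [0.2736 0.3228] x ext [0.4671 0.5162]
t B 0.574775725337235 0.302076267278186 y ext [0.2762 0.3286] x ext [0.5485 0.6035]
t C 0.5389159546835532 0.19845479830211316 y ext [0.1722 0.2241] x ext [0.5175 0.5598]
s A 0.49000247629546934 0.30211245584212054 y ext [0.2756 0.3275] x ext [0.4637 0.5162]
s B 0.5728728723960372 0.3068233952432827 y ext [0.2782 0.331 ] x ext [0.5464 0.6153]
s C 0.5338707529445468 0.20530428529970723 y ext [0.1739 0.229 ] x ext [0.5132 0.5596]
```

```bash
cat >> h.py <<'E'
ux=np.array([.99945,.0332]);uy=np.array([-.0332,.99945])
def sw(x,y,z): # saw frame -> world
    q=(.5336+x)*ux+(.2755+y)*uy; return np.array([q[0],q[1],z])
E
python3 -c "
from h import *
print(sw(0,.092,.22))
go(sw(0,.092,.22),Rd(91.9))"
```

```text
[0.5211 0.385  0.22  ]
t 7.97 pos [ 0.5783 -0.1313  0.1298] j [ 0.9441  0.5907 -1.0496  1.6597  0.5421  1.2071  1.5678] F [ 1.2167  0.3813 -0.8902] w 0.27 79.35578942298889
shift [-0.0608  0.516  -0.09  ] rv [0.0003 0.0062 0.1934]
```

Request:
jog_arm([
  [0, 0, -0.04, 0, 0, 0, -1],
  [0, 0, -0.08, 0, 0, 0, -1],
  [0, 0.02, -0.09, 0, 0, 0.03, -1],
  [-0.005, 0.06, -0.09, 0, 0, 0.06, -1],
  [-0.01, 0.1, -0.09, 0, 0.006, 0.09, -1],
])

```text
clock: 8.38
position: [0.5635, -0.0326, 0.216]
ee_rot: [-0.065, 0.998, 0.0, -0.002]
ft_force: [0.9, 1.5, -2.3]
grip_width: 0.271
grasp_force: 79.7
```

Request:
jog_arm([
  [-0.005, 0.04, 0, 0, 0, 0.03, -1],
  [-0.01, 0.08, 0, 0, 0, 0.06, -1],
  [-0.015, 0.12, 0, 0, 0, 0.09, -1],
  [-0.015, 0.16, 0, 0, 0, 0.1, -1],
  [-0.015, 0.2, 0, 0, 0, 0.1, -1],
])

```text
clock: 8.8
position: [0.5506, 0.1697, 0.2153]
ee_rot: [-0.018, 1.0, 0.0, -0.003]
ft_force: [-0.2, 0.5, -2.4]
grip_width: 0.271
grasp_force: 79.7
```

```bash
python3 -c "
from h import *
go(sw(0,.092,.22),Rd(91.9))"
```

```text
t 8.8 pos [0.5506 0.1697 0.2153] j [ 0.4857  0.4791 -1.1165  1.6031  0.4359  1.3416  0.9167] F [-0.1743  0.4715 -2.4471] w 0.271 79.70436930656433
shift [ 0.022   0.2162 -0.0044] rv [ 0.0007 -0.0053  0.002 ]
```

Request:
jog_arm([
  [0.004, 0.04, 0, 0, -0.005, 0, -1],
  [0.008, 0.08, 0, 0, -0.005, 0, -1],
  [0.012, 0.12, 0, 0, -0.005, 0, -1],
  [0.016, 0.16, 0, 0, -0.005, 0, -1],
  [0.02, 0.19, -0.004, 0, -0.005, 0, -1],
])

```text
clock: 9.22
position: [0.5226, 0.3602, 0.2188]
ee_rot: [-0.019, 1.0, 0.0, -0.001]
ft_force: [0.7, 0.9, -2.9]
grip_width: 0.268
grasp_force: 79.6
```

Request:
jog_arm([
  [0, 0, 0, 0, 0, 0, -1],
  [0, 0, 0, 0, 0, 0, -1],
])

```text
clock: 9.38
position: [0.5227, 0.3597, 0.2196]
ee_rot: [-0.02, 1.0, 0.001, -0.001]
ft_force: [-0.1, -1.0, -2.0]
grip_width: 0.268
grasp_force: 79.9
```

```bash
python3 -c "
from h import *
from workcell import optics
go(sw(0,.092,.16),Rd(91.9))
for k in('top','side'):
  c=optics.camera(k);np.savez(k+'3.npz',**c)
a=load('top3.npz')['color'][130:240,30:180,::-1];b=load('side3.npz')['color'][180:384,100:320,::-1]
cv2.imwrite('pics/g3.png',np.hstack([cv2.resize(a,(400,371)),cv2.resize(b,(400,371))]))"
```

```text
t 9.38 pos [0.5227 0.3597 0.2196] j [ 0.0654  0.5974 -1.0683  1.4425  0.5214  1.4064  0.5994] F [-0.116  -1.0005 -2.008 ] w 0.268 79.9398672580719
shift [0.0005 0.0252 0.0596] rv [ 0.0016 -0.001   0.0076]
```

View pics/g3.png

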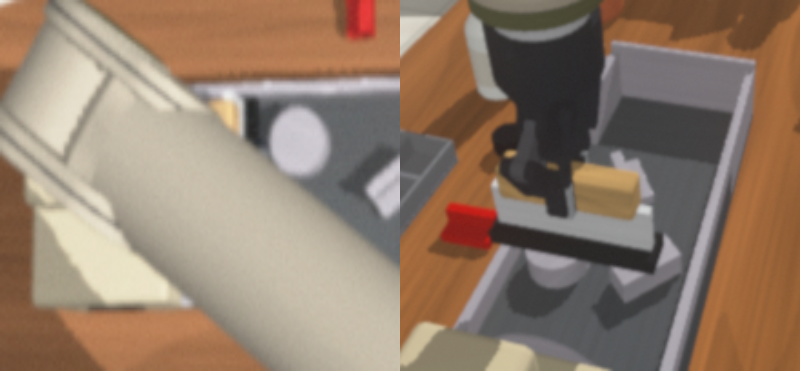

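The pusher is held level. In the right crop its foot spans about (490–660, 230–270), above and in front of the disc and block. In the left crop the disc is at (298,142), clear of the foot. Next I move 25 mm farther back and measure the foot before lowering it.

Request:
jog_arm([
  [0, 0.015, 0, 0, 0, 0.007, -1],
  [0, 0.025, 0, 0, 0, 0.007, -1],
  [0, 0.025, 0, 0, 0, 0.007, -1],
  [0, 0.025, 0, 0, 0, 0.007, -1],
])

```text
clock: 9.82
position: [0.5235, 0.3819, 0.2199]
ee_rot: [-0.015, 1.0, 0.0, -0.0]
ft_force: [-0.6, -1.0, -1.6]
grip_width: 0.27
grasp_force: 79.9
```

Run:
```python
from h import *
from workcell import optics
c=optics.camera('side');p=cloud(c);hsv=cv2.cvtColor(c['color'],cv2.COLOR_RGB2HSV)
v=hsv[...,2];z=p[...,2]
s=np.stack([p[...,:2]@ux-.5336,p[...,:2]@uy-.2755],-1)
m=(c['depth']>0)&(z>.135)&(z<.24)&(abs(s[...,1]-.09)<.06)&(abs(s[...,0])<.12)
f=m&(z<.163)&(v<70);q=s[f];print('foot',f.sum(),'z',np.percentile(z[f],[1,5,95,99]),'x',np.percentile(q[:,0],[1,3,97,99]),'y',np.percentile(q[:,1],[1,5,95,99]))
b=cv2.minAreaRect((q*1000).astype(np.float32));print(b)
k=s[m&(z>.2)&(hsv[...,1]>60)&(v>120)];print('grip',len(k),np.percentile(k[:,0],[1,99]),np.percentile(k[:,1],[1,99]))
go(sw(0,.092,.16),Rd(91.9))
```

```text
foot 1156 z [0.1452 0.1472 0.159  0.1596] x [-0.0689 -0.0684  0.0638  0.0674] y [0.0803 0.0936 0.1045 0.1051]
((-0.9829254150390625, 98.78466033935547), (140.3426513671875, 28.94025421142578), 7.2381911277771)
grip 1091 [-0.0539  0.0527] [0.0773 0.1008]
t 9.87 pos [0.5238 0.3815 0.2199] j [ 0.0094  0.6219 -1.053   1.4032  0.537   1.4212  0.5611] F [-0.6323  0.197  -2.2966] w 0.265 79.93752479553223
shift [0.0026 0.0036 0.0599] rv [ 0.0005 -0.0001 -0.0044]
```

Request:
jog_arm([
  [0.001, 0.003, 0.03, 0, 0, 0, -1],
  [0.001, 0.003, 0.055, 0, 0, 0, -1],
  [0.001, 0.003, 0.07, 0, 0, 0, -1],
  [0.001, 0.003, 0.078, 0, 0, 0, -1],
  [0.001, 0.003, 0.078, 0, 0, 0, -1],
])

```text
clock: 10.28
position: [0.5223, 0.384, 0.1405]
ee_rot: [-0.014, 1.0, -0.0, -0.001]
ft_force: [0.3, 0.4, -1.9]
grip_width: 0.269
grasp_force: 79.9
```

```bash
python3 -c "
from h import *
go(sw(0,.092,.138),Rd(91.9))"
```

```text
t 10.28 pos [0.5223 0.384  0.1405] j [-0.009   0.6883 -1.0116  1.4884  0.5925  1.2967  0.519 ] F [ 0.2684  0.434  -1.8957] w 0.269 79.9171257019043
shift [0.0011 0.0011 0.0025] rv [-0.0008 -0.002  -0.0047]
```

Request:
jog_arm([
  [0, -0.01, 0.002, 0, 0, -0.004, -1],
  [0, -0.022, 0.002, 0, 0, -0.004, -1],
  [0, -0.034, 0.002, 0, 0, -0.004, -1],
  [0, -0.046, 0.002, 0, 0, -0.004, -1],
  [0, -0.058, 0.002, 0, 0, -0.004, -1],
])

```text
clock: 10.7
position: [0.5248, 0.3267, 0.1418]
ee_rot: [-0.017, 1.0, 0.001, 0.001]
ft_force: [0.9, 1.7, -2.3]
grip_width: 0.267
grasp_force: 80.0
```

Request:
jog_arm([
  [0, -0.012, 0, 0, 0, 0, -1],
  [0, -0.024, 0, 0, 0, 0, -1],
  [0, -0.036, 0, 0, 0, 0, -1],
  [0, -0.048, 0, 0, 0, 0, -1],
  [0, -0.06, 0, 0, 0, 0, -1],
])

```text
clock: 11.12
position: [0.5267, 0.267, 0.1418]
ee_rot: [-0.017, 1.0, 0.001, 0.001]
ft_force: [0.0, 1.0, -2.2]
grip_width: 0.268
grasp_force: 80.1
```

Run:
```python
from h import *
from workcell import optics
go(sw(0,-.03,.138),Rd(91.9))
for k in('side',):
  c=optics.camera(k);np.savez(k+'4.npz',**c)
  cv2.imwrite('pics/g4.png',cv2.resize(c['color'][180:384,100:320,::-1],(600,556)))
```

```text
t 11.12 pos [0.5267 0.267  0.1418] j [ 0.2645  0.5784 -1.0671  1.6534  0.5329  1.2289  0.6865] F [ 0.0424  0.9859 -2.2186] w 0.268 80.05464434623718
shift [ 0.0017 -0.0039  0.0038] rv [0.0023 0.0026 0.0001]
```

View pics/g4.png

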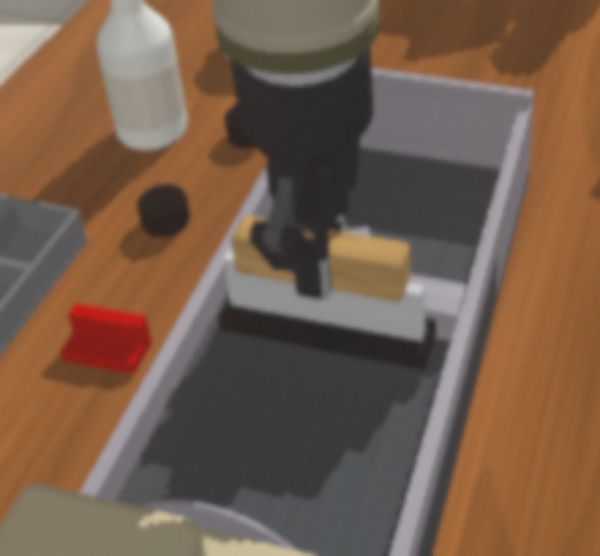

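The offcuts are swept ahead of the foot. The foot is at (220–435, 300–365), the bed behind it is clear, and a block shows in front at (437,297). I carry on.

Request:
jog_arm([
  [0.001, -0.01, 0.003, 0, 0, 0, -1],
  [0.001, -0.02, 0.003, 0, 0, 0, -1],
  [0.001, -0.03, 0.003, 0, 0, 0, -1],
  [0.001, -0.04, 0.003, 0, 0, 0, -1],
  [0.001, -0.05, 0.003, 0, 0, 0, -1],
])

```text
clock: 11.58
position: [0.5268, 0.2166, 0.1372]
ee_rot: [-0.017, 1.0, 0.001, 0.0]
ft_force: [0.8, 3.4, -0.7]
grip_width: 0.27
grasp_force: 80.2
```

Request:
jog_arm([
  [0, -0.01, 0, 0, 0, 0, -1],
  [0, -0.02, 0, 0, 0, 0, -1],
  [0, -0.03, 0, 0, 0, 0, -1],
  [0, -0.04, 0, 0, 0, 0, -1],
  [0, -0.04, 0, 0, 0, 0, -1],
])

```text
clock: 12.0
position: [0.5284, 0.1739, 0.1363]
ee_rot: [-0.015, 1.0, -0.001, -0.0]
ft_force: [0.8, -0.0, -1.5]
grip_width: 0.272
grasp_force: 79.9
```

Run:
```python
from h import *
from workcell import optics
go(sw(0,-.13,.138),Rd(91.9))
for k in('side','top'):
  c=optics.camera(k);np.savez(k+'5.npz',**c)
a=load('top5.npz')['color'][140:230,90:260,::-1];b=load('side5.npz')['color'][180:340,140:310,::-1]
cv2.imwrite('pics/g5.png',np.hstack([cv2.resize(a,(400,376)),cv2.resize(b,(400,376))]))
```

```text
t 12.0 pos [0.5284 0.1739 0.1363] j [ 0.4732  0.518  -1.094   1.7442  0.4947  1.1893  0.8407] F [ 0.8157 -0.0129 -1.5267] w 0.272 79.88105535507202
shift [ 0.0003 -0.0108 -0.0017] rv [-0.0014 -0.0009 -0.0032]
```

View pics/g5.png

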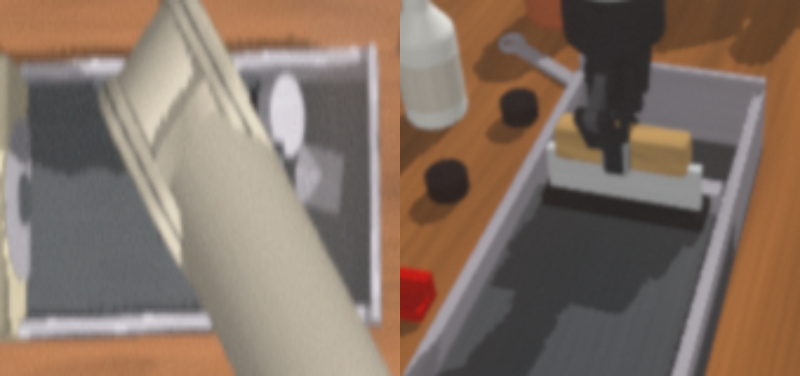

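The L lies in the pan at (320,180) in the left crop. The disc at (287,110) is tilting over the brink, and the block shows at (710,187) in the right crop, still at the foot. I push about 30 mm further.

Request:
jog_arm([
  [0, -0.008, -0.001, 0, 0, 0, -1],
  [0, -0.016, -0.002, 0, 0, 0, -1],
  [0, -0.024, -0.002, 0, 0, 0, -1],
  [0, -0.032, -0.002, 0, 0, 0, -1],
  [0, -0.032, -0.002, 0, 0, 0, -1],
])

```text
clock: 12.52
position: [0.5288, 0.1505, 0.1429]
ee_rot: [-0.019, 1.0, 0.004, 0.001]
ft_force: [-15.4, 10.4, 31.3]
grip_width: 0.271
grasp_force: 84.7
```

Request:
jog_arm([
  [0, 0, 0, 0, 0, 0, -1],
  [0, 0.02, -0.01, 0, 0, 0, -1],
  [0, 0.02, -0.04, 0, 0, 0, -1],
  [0, 0.02, -0.07, 0, 0, 0, -1],
  [0, 0.02, -0.09, 0, 0, 0, -1],
])

```text
clock: 12.93
position: [0.5285, 0.166, 0.2314]
ee_rot: [-0.017, 1.0, 0.001, 0.001]
ft_force: [0.3, 0.3, -2.3]
grip_width: 0.27
grasp_force: 80.3
```

Request:
jog_arm([
  [0, 0.04, 0, 0, 0, 0, -1],
  [0, 0.08, 0, 0, 0, 0, -1],
  [0, 0.12, 0, 0, 0, 0, -1],
  [0, 0.14, 0, 0, 0, 0, -1],
  [0, 0.14, 0, 0, 0, 0, -1],
])

```text
clock: 13.35
position: [0.5212, 0.3108, 0.2293]
ee_rot: [-0.021, 1.0, 0.002, -0.0]
ft_force: [-1.3, 1.1, -2.9]
grip_width: 0.267
grasp_force: 80.1
```

Run:
```python
from h import *
from workcell import optics
go(sw(0,-.01,.22),Rd(91.9))
for k in('side','top'):
  c=optics.camera(k);np.savez(k+'6.npz',**c)
  p=cloud(c);hsv=cv2.cvtColor(c['color'],cv2.COLOR_RGB2HSV);z=p[...,2]
  x=p[...,:2]@ux-.5336;y=p[...,:2]@uy-.2755
  m=((c['depth']>0)&(abs(x)<.078)&(y>-.268)&(y<-.06)&(z>.02)&(z<.12)&(hsv[...,2]>105)).astype(np.uint8)
  N,L,st,ce=cv2.connectedComponentsWithStats(m)
  for i in range(1,N):
    if st[i,4]>15:
      s=L==i;print(k,st[i,4],ce[i].round(),'x',np.percentile(x[s],[2,50,98]),'y',np.percentile(y[s],[2,50,98]),'z',np.percentile(z[s],[2,50,98]))
a=load('top6.npz')['color'][140:230,90:260,::-1];b=load('side6.npz')['color'][180:340,140:310,::-1]
cv2.imwrite('pics/g6.png',np.hstack([cv2.resize(a,(400,376)),cv2.resize(b,(400,376))]))
```

```text
t 13.35 pos [0.5212 0.3108 0.2293] j [ 0.1992  0.5403 -1.1138  1.508   0.4845  1.3945  0.67  ] F [-1.2565  1.0665 -2.8599] w 0.267 80.13579726219177
shift [-0.0021 -0.0279  0.0092] rv [ 0.0041 -0.0008  0.0079]
side 42 [222. 242.] x [0.0299 0.0441 0.0562] y [-0.1789 -0.1745 -0.1685] z [0.0651 0.0725 0.0763]
side 169 [247. 250.] x [-0.0108 -0.0012  0.0151] y [-0.2267 -0.2091 -0.179 ] z [0.0212 0.0302 0.0415]
side 283 [264. 263.] x [-0.0743 -0.0494 -0.0251] y [-0.1821 -0.165  -0.1306] z [0.0328 0.0401 0.0592]
top 809 [187. 187.] x [-0.0648 -0.0063  0.0659] y [-0.1278 -0.0988 -0.0615] z [0.0536 0.0599 0.0663]
top 533 [219. 174.] x [-0.0074  0.0293  0.0755] y [-0.2317 -0.1866 -0.1536] z [0.0218 0.0406 0.0751]
top 172 [213. 203.] x [-0.0765 -0.0505 -0.0244] y [-0.1824 -0.1706 -0.1584] z [0.0328 0.0402 0.0462]
```

View pics/g6.png

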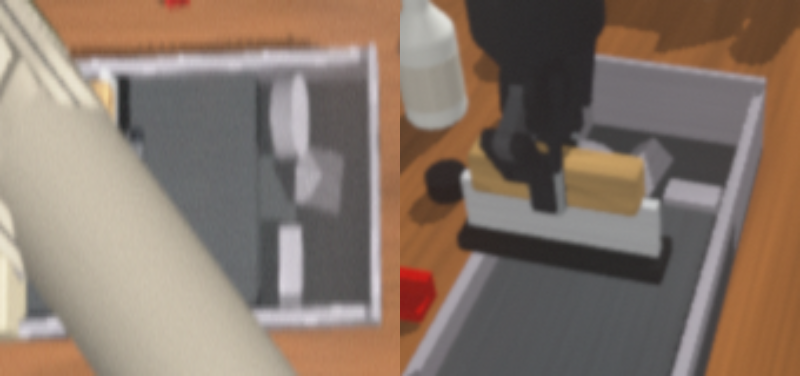

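The top crop shows all three offcuts in the pan beyond the brink at 258 px: the disc on edge at (290,115), the L at (320,180) and the block at (290,262). The foot touched the disc on that last push, so I check how the disc rests and whether the pusher slipped.

Run:
```python
from h import *
from workcell import optics
c=optics.camera('side')
p=cloud(c);hsv=cv2.cvtColor(c['color'],cv2.COLOR_RGB2HSV);z=p[...,2];v=hsv[...,2]
x=p[...,:2]@ux-.5336;y=p[...,:2]@uy-.2755
m=(c['depth']>0)&(abs(y-.04)<.06)&(abs(x)<.12)&(z>.13)
f=m&(z<.175)&(v<70)
print('foot z',np.percentile(z[f],[1,5,50,95,99]))
for a,b in((-.07,-.04),(.04,.07)):
    s=f&(x>a)&(x<b);g=m&(x>a*1)&(x<b)&(z>.2)&(hsv[...,1]>60)&(v>120)
    print(a,s.sum(),'z',np.percentile(z[s],[3,50,97]),'y',np.median(y[s]),'grip z',np.percentile(z[g],[3,97]) if g.sum() else 0,'y',np.percentile(y[g],[3,97]) if g.sum() else 0)
# plate: front face tilt about x (y vs z)
w=m&(v>120)&(hsv[...,1]<50)&(z>.168)&(z<.205);A_=np.c_[x[w],z[w],np.ones(w.sum())];print('plate y=',np.linalg.lstsq(A_,y[w],rcond=None)[0],w.sum())
c=optics.camera('top');p=cloud(c);z=p[...,2];x=p[...,:2]@ux-.5336;y=p[...,:2]@uy-.2755
d=(c['depth']>0)&(x>.015)&(x<.079)&(y<-.132)&(y>-.2)&(z>.03)&(z<.1)
B=np.c_[x,y,z] if 0 else np.stack([x,y,z],-1)[d]
for zz in np.arange(.03,.085,.01):
    s=B[(B[:,2]>zz)&(B[:,2]<zz+.01)]
    if len(s): print(round(zz,3),len(s),s.min(0),s.max(0))
go([.5757,-.1315,.23],Rd(103.1))
```

```text
foot z [0.1542 0.1559 0.1658 0.1681 0.1688]
-0.07 224 z [0.155  0.166  0.1687] y 0.026676712850086742 grip z [0.2098 0.5061] y [0.0018 0.0246]
0.04 149 z [0.1559 0.1659 0.1681] y 0.027306982147524528 grip z [0.2092 0.5539] y [0.0121 0.0249]
plate y= [ 0.0073 -0.0031  0.0165] 1125
0.03 38 [ 0.0159 -0.1999  0.0306] [ 0.0783 -0.1595  0.0398]
0.04 34 [ 0.0156 -0.1919  0.0401] [ 0.0764 -0.1636  0.0498]
0.05 59 [ 0.0257 -0.1878  0.0504] [ 0.0789 -0.1531  0.0598]
0.06 117 [ 0.0278 -0.1828  0.0605] [ 0.0769 -0.1515  0.07  ]
0.07 50 [ 0.0353 -0.1787  0.0701] [ 0.0702 -0.1525  0.0789]
t 13.55 pos [0.5243 0.304  0.2288] j [ 0.2082  0.5379 -1.1104  1.5099  0.4848  1.3949  0.6722] F [ 0.1963 -0.0808 -2.5047] w 0.268 80.12640237808228
shift [-0.0374 -0.4369 -0.0013] rv [ 0.0001 -0.0001 -0.1965]
```

Request:
jog_arm([
  [-0.004, -0.03, 0, 0, 0, 0, -1],
  [-0.008, -0.07, 0, 0, 0, -0.02, -1],
  [-0.012, -0.11, 0, 0, 0, -0.04, -1],
  [-0.016, -0.15, 0, 0, 0, -0.06, -1],
  [-0.02, -0.19, 0, 0, 0, -0.08, -1],
])

```text
clock: 13.97
position: [0.5501, 0.1122, 0.2288]
ee_rot: [-0.056, 0.998, -0.0, 0.0]
ft_force: [1.5, 0.1, -2.3]
grip_width: 0.271
grasp_force: 80.2
```

Request:
jog_arm([
  [0, -0.04, 0, 0, 0, -0.02, -1],
  [0, -0.08, 0, 0, 0, -0.05, -1],
  [0, -0.12, 0, 0, 0, -0.08, -1],
  [0, -0.16, 0, 0, 0, -0.1, -1],
  [0, -0.19, 0, 0, 0, -0.1, -1],
])

```text
clock: 14.38
position: [0.571, -0.0791, 0.2285]
ee_rot: [-0.104, 0.995, -0.0, -0.0]
ft_force: [1.1, -0.8, -2.2]
grip_width: 0.271
grasp_force: 80.3
```

```bash
python3 -c "
from h import *
go([.5757,-.1315,.15],Rd(103.1))"
```

```text
t 14.38 pos [ 0.571  -0.0791  0.2285] j [ 0.9451  0.4813 -1.1553  1.5886  0.4482  1.3675  1.5186] F [ 1.1203 -0.8033 -2.1847] w 0.271 80.26091694831848
shift [ 0.0062 -0.0522  0.0785] rv [-0.0009 -0.0007 -0.0199]
```

Request:
jog_arm([
  [0.003, -0.025, 0, 0, 0, -0.02, -1],
  [0.006, -0.05, 0, 0, 0, -0.02, -1],
  [0.006, -0.052, 0.03, 0, 0, -0.02, -1],
  [0.006, -0.052, 0.07, 0, 0, -0.02, -1],
  [0.006, -0.052, 0.078, 0, 0, -0.02, -1],
])

```text
clock: 14.8
position: [0.5733, -0.1275, 0.1452]
ee_rot: [-0.115, 0.993, 0.001, -0.003]
ft_force: [-1.2, -0.2, -3.6]
grip_width: 0.268
grasp_force: 79.7
```

Request:
jog_arm([
  [0, 0, 0, 0, 0, 0, -1],
  [0, 0, 0, 0, 0, 0, -1],
])

```text
clock: 14.97
position: [0.5768, -0.1251, 0.1518]
ee_rot: [-0.116, 0.993, 0.001, 0.0]
ft_force: [-0.0, -0.5, -1.1]
grip_width: 0.267
grasp_force: 79.8
```

```bash
python3 -c "
from h import *
go([.5757,-.1315,.0765],Rd(103.1))"
```

```text
t 14.97 pos [ 0.5768 -0.1251  0.1518] j [ 0.9607  0.5788 -1.0907  1.6414  0.5347  1.254   1.5677] F [-0.0457 -0.4703 -1.1318] w 0.267 79.78899121284485
shift [ 0.0025 -0.0061  0.0753] rv [0.001  0.0005 0.0043]
```

Request:
jog_arm([
  [0.002, -0.006, 0.03, 0, 0, 0.004, -1],
  [0.002, -0.006, 0.055, 0, 0, 0.004, -1],
  [0.002, -0.006, 0.068, 0, 0, 0.004, -1],
  [0.002, -0.006, 0.072, 0, 0, 0.004, -1],
  [0.002, -0.006, 0.072, 0, 0, 0.004, -1],
])

```text
clock: 15.38
position: [0.5766, -0.1308, 0.0795]
ee_rot: [-0.115, 0.993, 0.001, 0.0]
ft_force: [-0.1, 0.3, -1.0]
grip_width: 0.272
grasp_force: 80.0
```

```bash
python3 -c "
from h import *
go([.5757,-.1315,.0755],Rd(103.1))"
```

```text
t 15.38 pos [ 0.5766 -0.1308  0.0795] j [ 0.9255  0.6576 -1.0263  1.6987  0.6112  1.1421  1.5251] F [-0.07    0.2682 -0.9798] w 0.272 80.04688739776611
shift [ 0.001  -0.0005  0.004 ] rv [0.001  0.0008 0.001 ]
```

Request:
jog_arm([
  [0, 0, 0.002, 0, 0, 0, -1],
  [0, 0, 0.004, 0, 0, 0, -1],
  [0, 0, 0.005, 0, 0, 0, -1],
  [0, 0, 0.005, 0, 0, 0, -1],
  [0, 0, 0.005, 0, 0, 0, -1],
])

```text
clock: 15.8
position: [0.5772, -0.1309, 0.0759]
ee_rot: [-0.114, 0.993, -0.0, 0.001]
ft_force: [-3.4, 0.7, 9.3]
grip_width: 0.27
grasp_force: 81.8
```

```bash
python3 -c "
from h import *
go([.5757,-.1315,.0755],Rd(103.1))"
```

```text
t 15.8 pos [ 0.5772 -0.1309  0.0759] j [ 0.9227  0.6618 -1.0227  1.7011  0.6169  1.1352  1.5212] F [-3.4275  0.6899  9.2722] w 0.27 81.75920248031616
shift [ 0.0016 -0.0002  0.0004] rv [-0.0006  0.0023  0.0007]
```

The foot is on the bench, with 9 N of contact force. I release, then retreat straight up.

Request:
jog_arm([
  [0, 0, 0, 0, 0, 0, 1],
  [0, 0, 0, 0, 0, 0, 1],
  [0, 0, 0, 0, 0, 0, 1],
  [0, 0, 0, 0, 0, 0, 1],
  [0, 0, 0, 0, 0, 0, 1],
])

```text
clock: 16.22
position: [0.5762, -0.1311, 0.0737]
ee_rot: [-0.114, 0.993, 0.0, 0.0]
ft_force: [-1.2, -0.4, 0.1]
grip_width: 0.952
grasp_force: 0.0
```

Request:
jog_arm([
  [0, 0, -0.02, 0, 0, 0, 1],
  [0, 0, -0.06, 0, 0, 0, 1],
  [0, 0, -0.1, 0, 0, 0, 1],
  [0, 0, -0.14, 0, 0, 0, 1],
  [0, 0, -0.16, 0, 0, 0, 1],
])

```text
clock: 16.63
position: [0.5773, -0.1307, 0.2384]
ee_rot: [-0.115, 0.993, -0.0, 0.002]
ft_force: [0.4, 0.0, -0.3]
grip_width: 0.997
grasp_force: 0.0
```

Request:
jog_arm([
  [0.04, 0, 0, 0, 0, 0, 1],
  [0.08, 0, 0, 0, 0, 0, 1],
  [0.1, 0, 0, 0, 0, 0, 1],
  [0.1, 0, 0, 0, 0, 0, 1],
  [0.1, 0, 0, 0, 0, 0, 1],
])

```text
clock: 17.05
position: [0.4778, -0.1554, 0.2337]
ee_rot: [-0.113, 0.994, -0.001, -0.0]
ft_force: [0.3, 0.5, -0.2]
grip_width: 1.001
grasp_force: 0.0
```

Run:
```python
from h import *
from workcell import optics
go([.5,-.13,.23])
im=[]
for k in('side','top'):
  c=optics.camera(k);np.savez(k+'7.npz',**c);im.append(cv2.resize(c['color'][:,:,::-1],(400,300)))
  p=cloud(c);z=p[...,2];d=np.linalg.norm(p[...,:2]-[.5757,-.1315],axis=-1)
  hsv=cv2.cvtColor(c['color'],cv2.COLOR_RGB2HSV)
  m=(d<.064)&(z>.06)&(z<.1)&(hsv[...,1]>60)&(hsv[...,2]>120);q=p[m]
  if len(q)>20:print(k,'grip',len(q),cv2.minAreaRect((q[q[:,2]>.072][:,:2]*1000).astype(np.float32)),np.percentile(q[:,2],[50,97]))
  h=(p-A)@n;r=np.linalg.norm(p-A-h[...,None]*n,axis=-1);X=Rh(0).as_matrix()[:,1];Y=np.cross(n,X)
  m=(c['depth']>0)&(h>.04)&(h<.056)&(r<.065);q=p[m]-A
  print(k,'handle',len(q),cv2.minAreaRect((np.c_[q@X,q@Y]*1000).astype(np.float32)))
  o=dict(np.load(k+'6.npz'));x=p[...,:2]@ux-.5336;y=p[...,:2]@uy-.2755
  m=(c['depth']>0)&(abs(x)<.079)&(y>-.27)&(y<-.125)&(z>.02);print(' pan pts',m.sum(),'y',np.percentile(y[m],[1,50,99]),'z',np.percentile(z[m],[50,99]))
cv2.imwrite('pics/end.png',np.hstack(im))
```

```text
t 17.05 pos [ 0.4778 -0.1554  0.2337] j [ 1.3493  0.2927 -1.2804  1.7631  0.2921  1.304   1.7988] F [ 0.2872  0.4703 -0.1545] w 1.001 0.0
shift [-0.0273  0.0198  0.0036] rv [0. 0. 0.]
side grip 501 ((574.8792114257812, -128.57960510253906), (108.0728759765625, 25.678007125854492), 14.1952543258667) [0.0788 0.0855]
side handle 148 ((-2.1214771270751953, 2.01947021484375), (104.80377197265625, 22.364591598510742), 88.93938446044922)
 pan pts 1316 y [-0.269  -0.1662 -0.1256] z [0.0411 0.0744]
top grip 201 ((584.5606079101562, -127.81246948242188), (94.29830169677734, 24.069360733032227), 9.820341110229492) [0.0834 0.0888]
top handle 311 ((0.13492584228515625, 2.2326812744140625), (103.89362335205078, 24.237363815307617), 89.02368927001953)
 pan pts 925 y [-0.2341 -0.1753 -0.126 ] z [0.042  0.0755]
```

View pics/end.png

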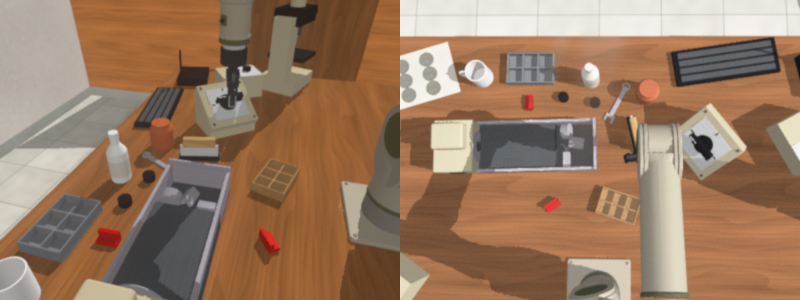

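The end picture shows the pusher upright at (200,145) on the left, the handle off, the bed empty, and the three offcuts in the pan at about (570,145) on the right. The gripper is clear of everything.

```bash
python3 -c "
from workcell import workorder
print(workorder.hand_in())"
```

```text
the job is handed in; nothing more can be done
None
```

The handle is off in its far stop, all three offcuts are in the scrap pan (the disc standing on edge), and the pusher is upright back where it started; the job is handed in at about 17 s, but the hand-in gave no verdict.

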